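# Isolate the pump rig, ease its drooping bolt over the keeper, hold the gate ajar

## Task

Turn the red isolator on the switch box clockwise until it clicks over to off, then open the pump rig's guard gate: the bolt droops and its mushroomed nose hooks behind the keeper's bent-up lip, so lift the orange handle while you draw the bolt fully clear, without forcing it against the keeper. Swing the spring-closed gate a hand's breadth open (about 80 mm at its free edge) and finish still holding it steady there with the gripper, the bolt drawn; leave the bowl, the spray can and the spanner where they are.

Things in the scene. Friction and masses are not known exactly. Their poses are not given: they have to be found in the camera images.
- rig: Fixed pump rig: dark bed plate, blue guard cage with clear panels (top 260 mm high), pump inside, grey motor behind. Origin on the bench below the middle of the shut gate's outer face; -x points straight out of the front (the way the gate opens), +y to the hinge side, -y to the keeper's post. Yellow-framed gate: 300 mm wide, 30 to 255 mm above the bench, outer face at x = 0.
- gate (a joint): Hinge angle of the gate (rad): 0 shut, grows as its free edge swings out of the front, stop at 1.2. The free edge is 300 mm from the vertical hinge line, so 0.27 rad gives 80 mm. A spring hinge pulls it shut with 0.5 Nm plus 1 Nm per rad: it closes unless held. With the bolt's nose in the keeper it opens no more than about 0.02 rad.
- gate_hinge (a point): Point on the gate's vertical hinge line (fixed), 215 mm above the bench; axes as rig.
- bolt_handle (a point): Grip point of the bolt's orange handle: level round peg, 14 mm thick, standing out square from the gate, this point about 210 mm above the bench and 57 mm out from the gate's face; the peg ends 23 mm further out. Grip from above, fingers closing along the bolt. Axes: +y is the way the bolt is drawn, -x away from the gate. Moves with the bolt; 225 mm along the gate from the hinge, 180 drawn.
- bolt (a joint): Travel of the bolt (m) along itself: 0 to 0.004 at the start (home), grows as it is drawn to the hinge side, stop at 0.045. Unlifted, after 0.008 its nose catches on the keeper's lip. Clear of the keeper from 0.030. Stays where it is put (friction 1.5 N). Steel rod 16 mm thick, centre line 20 mm out from the gate's face, in two straps that reach 36 mm out.
- bolt_lift (a joint): How far the bolt is lifted (rad): 0 drooping (rest), 0.04 level, stop at 0.09. It pivots in its rear strap, 135 mm from the handle (90 mm when drawn) towards the hinge. The nose passes over the lip above about 0.025, with the handle raised 3.5 mm; 6 to 8 mm is comfortable; stop at 12 mm when home, 8 mm when drawn. Falls back when let go; 3 to 5 N at the handle lift it.
- nose: Mushroomed steel head of the bolt, 24 mm across and 16 mm long on a neck of 12 mm, origin at its centre, axes as bolt_handle. At rest it lies inside the keeper, hooked behind its lip.
- keeper: Bent steel keeper on the slam post at the gate's free edge: plate with a square strap that the bolt's nose sits in. Origin on the bench below it (plate 172 to 259 mm high), axes as rig. Its edge nearest the gate is bent up into a lip.
- keeper_lip (a point): Middle of the upper edge of the keeper's bent-up lip (5 mm thick, 38 mm wide), 200 mm above the bench, 5 to 6 mm higher than the underside of the resting nose.
- switch_box: Grey steel switch box, fixed, 130 x 120 x 80 mm high, yellow square plate on top with the red isolator handle. Origin at the centre of its underside; the isolator's axis lies 12 mm to its +x.
- isolator_grip (a point): On the isolator's axis, 113 mm above the bench, at the height to grip the red handle: a bar 62 x 16 mm, from 93 to 125 mm above the bench, on a 50 mm disc. Its x axis runs along the bar (to the white mark), so grip across its y axis; turns with the handle.
- isolator (a joint): Angle of the isolator (rad), grows clockwise seen from above: on at 0 to 0.12 (start), off at the stop at 1.5. A spring detent resists between 0.75 and 1.0 (up to about 0.15 Nm; let go there, it springs back) and then snaps it on past 1.2, which is off.
- bowl: Red plastic bowl, 110 mm across, 55 mm high, loose, to be left alone. Origin at the centre of its underside.
- spray: Spray can, blue with a white cap and label, 58 mm across, 160 mm high, loose, to be left alone. Origin at the centre of its underside.
- spanner: Steel combination spanner lying flat, 190 mm long along its x axis, loose, to be left alone. Origin at the centre of its underside.
Not all that is in view belongs to the job. Of the things like the switch_box, leave any that is brown; of the rest the larger one is meant.

How it is judged:
By the outcome, as a careful person would: the job done as asked, in the order asked, and still so for the second after the job is handed in, while the arm keeps its last pose, push and grip.
It also fails if it takes over 54 s, if anything falls off the work surface, if the arm or the gripper's body presses on something with over 40 N, if the wrist force passes 120 N, or if a joint passes its speed limit or range.

## Robot

A 6-joint arm with a two-finger parallel gripper is mounted at the origin on the work surface. World frame = base frame: x ahead of the robot, y to its left, z up, the work surface at z = 0. Lengths are in m, angles in rad, forces in N, time in s.
With the tool pointing down it reaches from about 0.35 to 0.725 m from the base axis. Payload 6 kg.
Tool frame: the origin (TCP) lies at the very end of the fingers, on their centre line; the grasp point (between the pads) lies 19 mm behind it (ctrl.grip_depth is the distance from the TCP to the grasp point, in m); z points along the fingers, y is the line along which they close (so a half turn about z gives the same grasp; the last joint's range is limited). The gripper opens to 85 mm and grips with 20 to 120 N. Pads are 22 mm wide; open, the fingers measure 114 mm over their backs; the gripper's body (76 mm by 85 mm) begins 54 mm behind the grasp point. The pads swing forward as they close: fully open they stand 13 mm farther back than shut.
Start: joints at [-0.967, 0.04, 0.085, 0, -1.615, -0.334], TCP at [0.16, -0.578, 0.231] pointing down, gripper open.
Joint ranges: [-2.56, 2.56], [-1.29, 2.01], [-1.08, 1.49], [-3.29, 1.98], [-2.81, -0.18], [-2.99, 2.99]. Speed limits (rad/s): [2.57, 2.57, 3.01, 3.14, 3.14, 3.14].

## Interface

Orientations are given as a unit quaternion [x, y, z, w].
In Python, from rig import ctrl, camera, job_done gives the robot as it stands.
- The arm moves only by the tool play_rows, never from a script. Its arguments are lists of equal length, an entry for each row: "hand": the finger opening in mm, from 0 to 85.4; "slide": the shift along the world's x, y, z in mm, a list of three; "rot": the turn, a rotation vector about the world's x, y, z in degrees, a list of three. In form: {"hand": [hand, ...], "slide": [[tx, ty, tz], ...], "rot": [[wx, wy, wz], ...]}. A call has 1 to 20 rows; each row is the pose to reach, as a shift and turn from the pose commanded when the call began; what a row does not reach only later rows make up. A row lasts 1/10 s, in which the tool goes at most 50 mm and 8.59 degrees, less where a joint would pass 70% of its speed; a pose out of reach is approached as far as the arm can. A call with a gripper value outside its range is refused whole. The fingers move at their own pace and stop on an object; "squeeze" is the grip in N (left out, the last holds). Time passes only in rows, so rows that repeat a pose let the fingers close. It gives the time, the measured TCP pose, the force, the opening and the grip force at its end, in the units of the state.
- ctrl.get_state(): the state, without advancing time (a new reading comes with each control period).
- camera(name): name is "scene" or "top" or "wrist"; returns a dict with "image" (384x512x3 uint8, red, green, blue), "K" (3x3 intrinsics, pixels), "k1" (the pictures are not rectified: a ray, as slopes to the right and down, at radius r is drawn at 1 + k1 r^2 times it, then the intrinsics apply), "R" (3x3) and "t" (3): a world point X has camera coordinates R X + t. Camera axes: x right, y down, z forward; pixel columns grow to the right and rows downward; lengths in m; the calibration is good to about 2 mm. A picture is of the moment at which its call begins. There is no depth.
- job_done(): hands the job in; it is judged then, once.
The state is a dict: "clock": time; "q": joint angles; "qvel": joint speeds; "joint_efforts": joint torques, N m; "ee_pos": TCP position; "ee_rot": TCP orientation; "wrist_force": force on the tool from outside, world axes, zero at the start; "wrist_torque": the same for the moment, N m; "finger_gap": finger opening in m; "grip_force": force on a finger pad.
Only numpy, scipy, OpenCV 4.12 (cv2) and the standard library are available. Lean on these libraries where they do the work, as an engineer would, in place of code of your own. Each camera call takes 0.05 s, during which the arm holds its last target. There are 200 camera calls.

## Working session

There is one attempt and no reset: what is moved stays moved. The work goes in short steps, Python scripts to look and compute and a tool call to move; the robot and the scene stay as the last step left them, time stands still between calls to the robot, and variables do not carry over. Pictures are saved under pics/ and viewed, at most 10 in all, crops included, and the job is handed in when it is done.

Besides the shell and the picture viewer there is one more tool, called as name(argument=value, ...), one argument or row to a line, values as JSON. play_rows: Moves the arm, as the interface text tells. Its arguments: {"type":"object","properties":{"hand":{"type":"array"},"slide":{"type":"array"},"rot":{"type":"array"},"squeeze":{"type":"number"}},"required":["hand","slide","rot"]}

```bash
ls; mkdir -p pics
python3 - <<'E'
from rig import ctrl,camera
import cv2,pickle
d={}
for n in ("scene","top"):
    c=camera(n); d[n]=c; cv2.imwrite(f"pics/{n}0.png",c["image"][:,:,::-1]); print(n,c["K"].round(1).tolist(),c["k1"],c["R"].round(3).tolist(),c["t"].round(3).tolist())
pickle.dump(d,open("d0.pkl","wb"))
s=ctrl.get_state();print(s)
E
```

```text
pics
scene [[466.9, 0.0, 251.2], [0.0, 466.9, 182.6], [0.0, 0.0, 1.0]] -0.15759821986966063 [[0.713, 0.701, 0.01], [0.41, -0.405, -0.817], [-0.569, 0.587, -0.576]] [-0.29, -0.137, 1.736]
top [[397.9, 0.0, 258.5], [0.0, 397.9, 190.1], [0.0, 0.0, 1.0]] -0.04501668830720652 [[0.004, -1.0, 0.0], [-0.998, -0.004, -0.064], [0.064, 0.0, -0.998]] [-0.12, 0.54, 1.236]
{'clock': 0.1, 'q': array([-9.67302366e-01,  4.07307890e-02,  8.39124554e-02, -4.24152607e-04,
       -1.61548161e+00, -3.33682235e-01]), 'qvel': array([ 1.59423104e-03, -1.96072605e-03,  3.32103950e-03,  1.19406339e-03,
        8.86588959e-07, -1.89837137e-03]), 'joint_efforts': array([-4.45724727e-03, -3.69342256e+01,  3.48287201e+01,  6.95173189e+00,
       -4.50245585e-03, -3.04319173e-06]), 'ee_pos': array([ 0.15991902, -0.57799202,  0.23038846]), 'ee_rot': array([-1.34506219e-01,  9.90912442e-01,  7.66455102e-04, -1.50503414e-04]), 'wrist_force': array([ 1.50122037, -0.27762659, -0.93535456]), 'wrist_torque': array([-0.00237479, -0.01122494,  0.01181325]), 'grip_force': 0.0, 'finger_gap': 0.0855897473937879}
```

View pics/scene0.png

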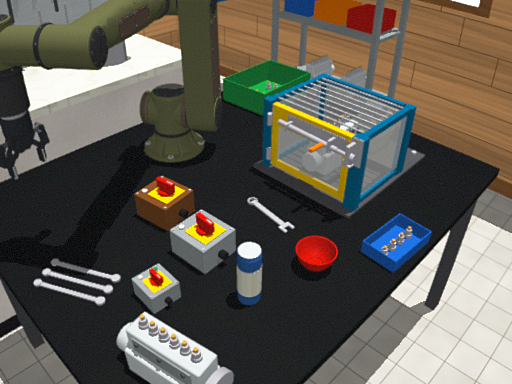

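View pics/top0.png

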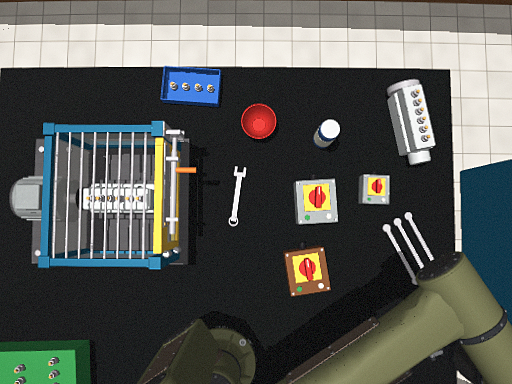

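The scene camera shows the large grey box at about (203,238), the brown one at (165,200), the gate's yellow frame on the left of the cage and the orange handle at (318,147). In the top view the target isolator is at (318,198), the orange handle at (186,170), the bolt along column ~175 and the keeper at (175,133).

```bash
cat > h.py <<'E'
import numpy as np,cv2
def ray(c,uv):
    K=c["K"];k=c["k1"];d=np.array([(uv[0]-K[0,2])/K[0,0],(uv[1]-K[1,2])/K[1,1]]);p=d.copy()
    for _ in range(20): p=d/(1+k*(p@p))
    R=c["R"];return -R.T@c["t"],R.T@np.array([p[0],p[1],1])
def onz(c,uv,z):
    o,d=ray(c,uv);return o+d*(z-o[2])/d[2]
def tri(c1,u1,c2,u2):
    o1,d1=ray(c1,u1);o2,d2=ray(c2,u2)
    s=np.linalg.lstsq(np.c_[d1,-d2],o2-o1,rcond=None)[0];a=o1+d1*s[0];b=o2+d2*s[1]
    return (a+b)/2,np.linalg.norm(a-b)
def proj(c,X):
    q=c["R"]@np.array(X)+c["t"];p=q[:2]/q[2];p=p*(1+c["k1"]*(p@p));return p*[c["K"][0,0],c["K"][1,1]]+c["K"][:2,2]
def mask(c,kind,box):
    h=cv2.cvtColor(c["image"],cv2.COLOR_RGB2HSV);H,S,V=[h[...,i].astype(int) for i in range(3)]
    m={"red":((H<6)|(H>174))&(S>150)&(V>90),"orange":(H>=7)&(H<=18)&(S>150)&(V>120),"yellow":(H>22)&(H<34)&(S>150)&(V>120),
       "redall":((H<6)|(H>174))&(S>120)&(V>60)}[kind]
    o=np.zeros(m.shape,np.uint8);x0,y0,x1,y1=box;o[y0:y1,x0:x1]=m[y0:y1,x0:x1];return o
E
python3 - <<'E'
import pickle,cv2,numpy as np
from h import *
d=pickle.load(open("d0.pkl","rb"));t,s=d["top"],d["scene"]
m=mask(t,"yellow",(290,175,345,230));ys,xs=np.nonzero(m|mask(t,"red",(290,175,345,230)))
cn=np.c_[xs,ys].astype(np.float32);r=cv2.minAreaRect(cn);print("plate",r,[onz(t,p,.082).round(4).tolist() for p in cv2.boxPoints(r)],onz(t,r[0],.082))
m=mask(t,"red",(290,175,345,230));ys,xs=np.nonzero(m);r=cv2.minAreaRect(np.c_[xs,ys].astype(np.float32));print("red",r,onz(t,(xs.mean(),ys.mean()),.11))
m=mask(t,"orange",(165,155,215,185));ys,xs=np.nonzero(m);print("orange",xs.min(),xs.max(),ys.min(),ys.max())
for u in (xs.min(),xs.max()+1): print(onz(t,(u,ys.mean()+.0),.21))
m=mask(s,"orange",(300,135,335,160));ys,xs=np.nonzero(m);print("sc",xs.min(),xs.max(),ys.min(),ys.max(),xs.mean(),ys.mean())
# gate yellow top edge
m=mask(t,"yellow",(145,120,170,265));ys,xs=np.nonzero(m);r=cv2.minAreaRect(np.c_[xs,ys].astype(np.float32));print("gate",r,[onz(t,p,.255).round(4).tolist() for p in cv2.boxPoints(r)])
a=cv2.resize(t["image"][110:280,130:240],None,fx=3.5,fy=3.5,interpolation=2);b=cv2.resize(t["image"][170:240,285:345],None,fx=6,fy=6,interpolation=2)
H=max(a.shape[0],b.shape[0]);im=np.zeros((H,a.shape[1]+b.shape[1],3),np.uint8);im[:a.shape[0],:a.shape[1]]=a;im[:b.shape[0],a.shape[1]:]=b
cv2.imwrite("pics/crop1.png",im[:,:,::-1])
E
```

```text
plate ((316.11871337890625, 196.89883422851562), (25.387962341308594, 25.325586318969727), 86.42366790771484) [[0.5523, -0.2497, 0.082], [0.5574, -0.3255, 0.082], [0.4816, -0.3297, 0.082], [0.4767, -0.2542, 0.082]] [ 0.51690724 -0.2897316   0.082     ]
red ((317.75, 196.74998474121094), (16.26345443725586, 16.970561981201172), 45.0) [ 0.51411509 -0.28727962  0.11      ]
orange 176 195 167 172
[0.58278607 0.10350519 0.21      ]
[0.58294832 0.04980877 0.21      ]
sc 309 322 142 151 315.6666666666667 146.8181818181818
gate ((157.7313995361328, 194.99598693847656), (7.8797197341918945, 114.10670471191406), 0.8550973534584045) [[0.3672, 0.1494, 0.255], [0.6595, 0.151, 0.255], [0.6592, 0.1306, 0.255], [0.3671, 0.1293, 0.255]]
```

View pics/crop1.png

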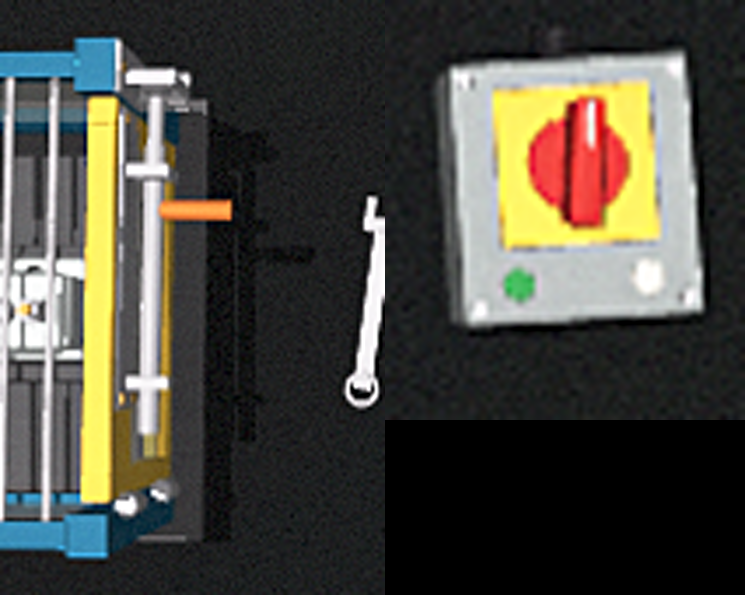

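The crop shows the isolator bar running from (592,97), where the white mark is, to (580,225). The bolt rod lies at x≈150 with straps at rows 170 and 383. Two hinge knobs show at (125,505) and (163,492), and the orange peg spans 160–232 at row 210.

Run:
```python
import pickle
from h import *
d=pickle.load(open("d0.pkl","rb"));t,s=d["top"],d["scene"]
a=onz(t,(319.5,186.2),.125);b=onz(t,(317.5,207.5),.125);print(a,b,(a+b)/2,np.degrees(np.arctan2(*(a-b)[[1,0]])))
for z in (.2,.23,.25):print(z,onz(t,(165.7,254.3),z))
for z in (.04,.07,.1):print(z,onz(t,(176.6,250.6),z))
print(onz(t,(165.8,139),.255), "peg end scene",proj(s,[.583,.05,.21]),proj(s,[.583,.1,.21]))
```

```text
[ 0.54576636 -0.29342273  0.125     ] [ 0.48438958 -0.28731277  0.125     ] [ 0.51507797 -0.29036775  0.125     ] -5.684967022435703
0.2 [0.35623438 0.1295431  0.2       ]
0.23 [0.35916337 0.12259693 0.23      ]
0.25 [0.36111604 0.11796615 0.25      ]
0.04 [0.35214366 0.13313998 0.04      ]
0.07 [0.35479088 0.12701123 0.07      ]
0.1 [0.3574381  0.12088248 0.1       ]
[0.65664133 0.12201062 0.255     ] peg end scene [308.96751386 150.71897515] [319.77271999 144.43734535]
```

play_rows(
  hand=[85, 85, 85, 85, 85, 85, 85, 85, 85, 85, 85],
  slide=[
    [40, 30, 0],
    [75, 60, 0],
    [110, 90, 0],
    [145, 120, 0],
    [185, 150, 0],
    [220, 180, 0],
    [255, 210, 0],
    [290, 240, 0],
    [325, 270, 0],
    [356, 289, 0],
    [356, 289, 0],
  ],
  rot=[
    [0, 0, -2],
    [0, 0, -4],
    [0, 0, -6],
    [0, 0, -8],
    [0, 0, -10],
    [0, 0, -12],
    [0, 0, -14],
    [0, 0, -16],
    [0, 0, -18],
    [0, 0, -20],
    [0, 0, -20],
  ],
)

```text
clock: 1.2
ee_pos: [0.5184, -0.2863, 0.2293]
ee_rot: [0.038, 0.999, 0.001, -0.001]
wrist_force: [-1.1, -0.4, -0.8]
finger_gap: 0.0848
grip_force: 0.0
```

Run:
```python
from rig import ctrl,camera
import cv2,pickle
c=camera("wrist");pickle.dump(c,open("w1.pkl","wb"));cv2.imwrite("pics/w1.png",c["image"][:,:,::-1])
s=ctrl.get_state();print(s["ee_pos"],s["ee_rot"],s["q"],c["R"].round(3),c["t"])
```

```text
[ 0.51705672 -0.28765511  0.22981954] [ 3.82154177e-02  9.99268749e-01  4.38949371e-04 -1.16480130e-03] [-1.69512252e-01  2.02320824e-02  6.19769133e-02 -5.65925403e-04
 -1.61496563e+00 -1.47775789e+00] [[ 0.076  0.997  0.001]
 [ 0.959 -0.074  0.274]
 [ 0.273 -0.02  -0.962]] [ 0.24527414 -0.55470464  0.22874121]
```

View pics/w1.png

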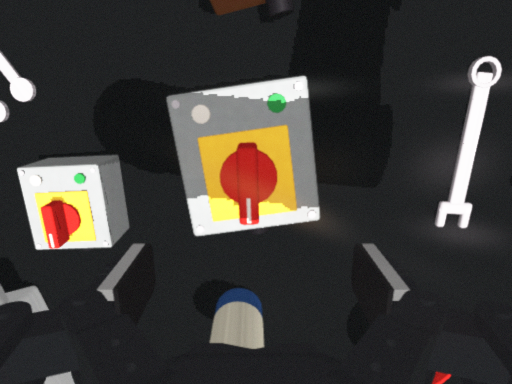

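The wrist view shows the bar from (247,145) to (249,222), with the white mark at the bottom and the disc around (248,175). Joint 6 would run out of range if I turned from this yaw, so I will flip the gripper half a turn.

Run:
```python
import pickle
from h import *
c=pickle.load(open("w1.pkl","rb"))
m=mask(c,"redall",(215,135,285,230));ys,xs=np.nonzero(m);x,y,w,h=cv2.boundingRect(np.c_[xs,ys]);print(x,y,w,h)
dw=[r for r in range(140,230) if m[r].sum()>45];r=dw and (dw[0]+dw[-1])/2
print("disc row",r);print("disc",onz(c,(x+w/2,r),.09))
a=onz(c,(248.7,y+h),.125);b=onz(c,(247.5,y),.125);print(a,b,(a+b)/2,np.degrees(np.arctan2(*(a-b)[[1,0]])))
```

```text
221 143 56 82
disc row 176.0
disc [ 0.51881597 -0.28916848  0.09      ]
[ 0.54980774 -0.29152356  0.125     ] [ 0.48544363 -0.28725829  0.125     ] [ 0.51762569 -0.28939093  0.125     ] -3.7913206132425934
```

play_rows(
  hand=[85, 85, 85, 85, 85, 85, 85, 85, 85, 85, 85],
  slide=[
    [0, 0, 0],
    [0, 0, 0],
    [0, 0, 0],
    [0, 0, 0],
    [0, 0, 0],
    [0, 0, 0],
    [0, 0, 0],
    [0, 0, 0],
    [0, 0, 0],
    [0, 0, 0],
    [0, 0, 0],
  ],
  rot=[
    [0, 0, 8],
    [0, 0, 16],
    [0, 0, 24],
    [0, 0, 32],
    [0, 0, 40],
    [0, 0, 48],
    [0, 0, 56],
    [0, 0, 64],
    [0, 0, 72],
    [0, 0, 80],
    [0, 0, 88],
  ],
)

```text
clock: 2.35
ee_pos: [0.515, -0.29, 0.2312]
ee_rot: [-0.667, 0.745, 0.0, -0.0]
wrist_force: [0.7, -0.9, -0.7]
finger_gap: 0.085
grip_force: 0.0
```

play_rows(
  hand=[85, 85, 85, 85, 85, 85, 85, 85, 85, 85, 85, 85, 85],
  slide=[
    [0, 0, 0],
    [0, 0, 0],
    [0, 0, 0],
    [0, 0, 0],
    [0, 0, 0],
    [0, 0, 0],
    [0, 0, 0],
    [0, 0, 0],
    [0, 0, 0],
    [0, 0, 0],
    [0, 0, 0],
    [0, 0, 0],
    [0, 0, 0],
  ],
  rot=[
    [0, 0, 8],
    [0, 0, 16],
    [0, 0, 24],
    [0, 0, 32],
    [0, 0, 40],
    [0, 0, 48],
    [0, 0, 56],
    [0, 0, 64],
    [0, 0, 72],
    [0, 0, 80],
    [0, 0, 88],
    [0, 0, 91],
    [0, 0, 91],
  ],
)

```text
clock: 3.65
ee_pos: [0.5152, -0.2899, 0.2312]
ee_rot: [0.999, -0.049, -0.0, 0.0]
wrist_force: [0.4, 0.0, -0.9]
finger_gap: 0.0851
grip_force: 0.0
```

play_rows(
  hand=[85, 85, 85, 85, 85, 85, 10, 10, 10, 10, 10, 10, 10, 10],
  slide=[
    [2, 0, -35],
    [2, 0, -75],
    [2, 0, -110],
    [2, 0, -128],
    [2, 0, -134],
    [2, 0, -134],
    [2, 0, -134],
    [2, 0, -134],
    [2, 0, -134],
    [2, 0, -134],
    [2, 0, -134],
    [2, 0, -134],
    [2, 0, -134],
    [2, 0, -134],
  ],
  rot=[
    [0, 0, 0],
    [0, 0, 0],
    [0, 0, 0],
    [0, 0, 0],
    [0, 0, 0],
    [0, 0, 0],
    [0, 0, 0],
    [0, 0, 0],
    [0, 0, 0],
    [0, 0, 0],
    [0, 0, 0],
    [0, 0, 0],
    [0, 0, 0],
    [0, 0, 0],
  ],
  squeeze=30,
)

```text
clock: 5.05
ee_pos: [0.5178, -0.29, 0.098]
ee_rot: [0.999, -0.049, 0.0, 0.001]
wrist_force: [-2.6, -4.2, 3.2]
finger_gap: 0.0155
grip_force: 36.2
```

play_rows(
  hand=[10, 10, 10, 10, 10, 10, 10, 10, 10, 10, 10, 10, 10, 10],
  slide=[
    [0, 0, 0],
    [0, 0, 0],
    [0, 0, 0],
    [0, 0, 0],
    [0, 0, 0],
    [0, 0, 0],
    [0, 0, 0],
    [0, 0, 0],
    [0, 0, 0],
    [0, 0, 0],
    [0, 0, 0],
    [0, 0, 0],
    [0, 0, 0],
    [0, 0, 0],
  ],
  rot=[
    [0, 0, -5],
    [0, 0, -12],
    [0, 0, -19],
    [0, 0, -26],
    [0, 0, -33],
    [0, 0, -40],
    [0, 0, -47],
    [0, 0, -54],
    [0, 0, -61],
    [0, 0, -67],
    [0, 0, -72],
    [0, 0, -77],
    [0, 0, -80],
    [0, 0, -80],
  ],
)

```text
clock: 6.45
ee_pos: [0.518, -0.29, 0.0981]
ee_rot: [0.735, -0.679, 0.001, 0.001]
wrist_force: [-2.0, -5.7, 3.3]
finger_gap: 0.0154
grip_force: 58.0
```

Run:
```python
from rig import ctrl
s=ctrl.get_state();print(s["ee_pos"],s["ee_rot"],s["wrist_force"],s["wrist_torque"],s["q"],s["finger_gap"])
```

```text
[ 0.51801036 -0.28999673  0.0980541 ] [ 7.34545249e-01 -6.78558974e-01  7.38809824e-04  6.70788397e-04] [-2.02168401 -5.68231322  3.31301438] [-1.80568741  0.7384609   1.56602211] [-0.17180353  0.04793491 -0.15080702  0.00196784 -1.37154242  0.25061179] 0.015437854075776808
```

play_rows(
  hand=[10, 85, 85, 85, 85, 85, 85, 85, 85, 85],
  slide=[
    [0, 0, 0],
    [0, 0, 0],
    [0, 0, 0],
    [0, 0, 0],
    [0, 0, 0],
    [0, 0, 15],
    [0, 0, 50],
    [0, 0, 95],
    [0, 0, 140],
    [0, 0, 175],
  ],
  rot=[
    [0, 0, 3],
    [0, 0, 3],
    [0, 0, 3],
    [0, 0, 3],
    [0, 0, 3],
    [0, 0, 3],
    [0, 0, 3],
    [0, 0, 3],
    [0, 0, 3],
    [0, 0, 3],
  ],
)

```text
clock: 7.45
ee_pos: [0.5179, -0.2896, 0.2771]
ee_rot: [0.751, -0.66, 0.002, -0.001]
wrist_force: [0.2, 0.0, -0.5]
finger_gap: 0.0851
grip_force: 0.0
```

Run:
```python
from rig import ctrl,camera
import cv2,pickle
c=camera("wrist");pickle.dump(c,open("w2.pkl","wb"));cv2.imwrite("pics/w2.png",c["image"][:,:,::-1])
s=ctrl.get_state();print(s["ee_pos"],s["ee_rot"],s["q"],s["clock"])
```

```text
[ 0.51873997 -0.29072924  0.28343482] [ 0.75135476 -0.65986958  0.00601788 -0.00139644] [-0.17165223  0.0266327   0.16451084  0.00392949 -1.69694892  0.30164196] 7.5
```

View pics/w2.png

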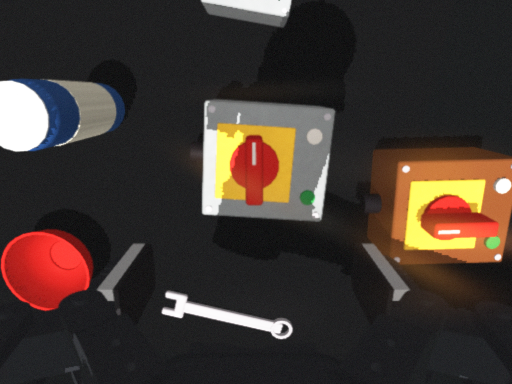

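The handle has turned a quarter, with its white mark now pointing at -y (bar upright at (254,170)), so the isolator is off. Next I move above the bolt handle.

play_rows(
  hand=[85, 85, 85, 85, 85, 85, 85, 85, 85, 85, 85],
  slide=[
    [8, 35, 10],
    [16, 70, 20],
    [24, 110, 27],
    [32, 150, 27],
    [40, 190, 27],
    [48, 230, 27],
    [56, 270, 27],
    [64, 310, 27],
    [64, 345, 27],
    [64, 358, 27],
    [64, 358, 27],
  ],
  rot=[
    [0, 0, -1],
    [0, 0, -2],
    [0, 0, -3],
    [0, 0, -4],
    [0, 0, -5],
    [0, 0, -6],
    [0, 0, -7],
    [0, 0, -7],
    [0, 0, -7],
    [0, 0, -7],
    [0, 0, -7],
  ],
)

```text
clock: 8.6
ee_pos: [0.5818, 0.0702, 0.2997]
ee_rot: [0.711, -0.703, 0.0, -0.0]
wrist_force: [0.0, 0.3, -0.1]
finger_gap: 0.0848
grip_force: 0.0
```

Run:
```python
from rig import ctrl,camera
import cv2,pickle
from h import *
c=camera("wrist");pickle.dump(c,open("w3.pkl","wb"));cv2.imwrite("pics/w3.png",c["image"][:,:,::-1])
s=ctrl.get_state();print(s["ee_pos"],s["ee_rot"],s["q"],s["clock"])
m=mask(c,"orange",(0,0,512,384));n,l,st,ce=cv2.connectedComponentsWithStats(m)
for i in range(1,n):
    if st[i][4]>100:
        print(st[i],ce[i]);ys,xs=np.nonzero(l==i);r=cv2.minAreaRect(np.c_[xs,ys].astype(np.float32))
        print(r,[(p.round(0).tolist(),onz(c,p,.21).round(4).tolist()) for p in cv2.boxPoints(r)])
```

```text
[0.5818695  0.06903189 0.29985276] [ 7.10340513e-01 -7.03858162e-01  1.84697175e-04 -1.01461523e-04] [ 4.60244094e-01  2.09199595e-02  1.90179049e-01  2.87887464e-04
 -1.73974381e+00 -4.51028181e-01] 8.65
[241 166  24  75 973] [251.81500514 196.95272354]
((252.5, 203.0), (23.0, 74.0), -0.0) [([241.0, 240.0], [0.5922, 0.1069, 0.21]), ([241.0, 166.0], [0.5922, 0.0503, 0.21]), ([264.0, 166.0], [0.5761, 0.0501, 0.21]), ([264.0, 240.0], [0.575, 0.1067, 0.21])]
```

View pics/w3.png

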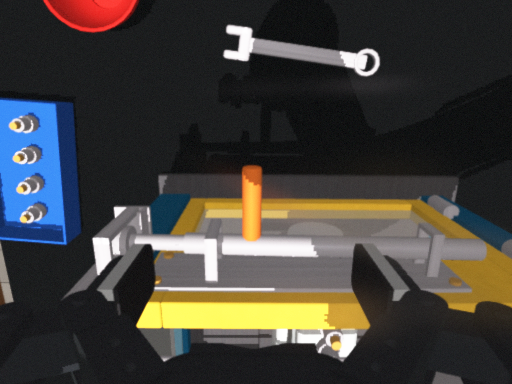

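The orange peg spans (241–264, 166–240), giving x≈0.584 with its end at y≈0.050. The bolt nose sits in the keeper at the left (125,243), so I go down and grip.

play_rows(
  hand=[85, 85, 85, 85, 85, 85, 5, 5, 5, 5, 5, 5, 5, 5, 5],
  slide=[
    [2, 0, -30],
    [2, 0, -60],
    [2, 0, -85],
    [2, 0, -102],
    [2, 0, -109],
    [2, 0, -109],
    [2, 0, -109],
    [2, 0, -109],
    [2, 0, -109],
    [2, 0, -109],
    [2, 0, -109],
    [2, 0, -109],
    [2, 0, -109],
    [2, 0, -109],
    [2, 0, -109],
  ],
  rot=[
    [0, 0, 0],
    [0, 0, 0],
    [0, 0, 0],
    [0, 0, 0],
    [0, 0, 0],
    [0, 0, 0],
    [0, 0, 0],
    [0, 0, 0],
    [0, 0, 0],
    [0, 0, 0],
    [0, 0, 0],
    [0, 0, 0],
    [0, 0, 0],
    [0, 0, 0],
    [0, 0, 0],
  ],
  squeeze=40,
)

```text
clock: 10.15
ee_pos: [0.584, 0.0688, 0.1905]
ee_rot: [0.71, -0.704, 0.0, -0.0]
wrist_force: [-0.9, 0.8, 2.7]
finger_gap: 0.0125
grip_force: 38.9
```

play_rows(
  hand=[5, 5, 5, 5, 5, 5],
  slide=[
    [0, 0, 1.5],
    [0, 0, 3],
    [0, 0, 4.5],
    [0, 0, 6],
    [0, 0, 6.5],
    [0, 0, 6.5],
  ],
  rot=[
    [0, 0, 0],
    [0, 0, 0],
    [0, 0, 0],
    [0, 0, 0],
    [0, 0, 0],
    [0, 0, 0],
  ],
)

```text
clock: 10.75
ee_pos: [0.5838, 0.0688, 0.1963]
ee_rot: [0.71, -0.704, -0.0, 0.0]
wrist_force: [0.1, -0.5, -6.2]
finger_gap: 0.0127
grip_force: 38.9
```

Run:
```python
from rig import ctrl,camera
import cv2,pickle
from h import *
w=pickle.load(open("w3.pkl","rb"));d=pickle.load(open("d0.pkl","rb"))["scene"]
c=camera("wrist");s=camera("scene");pickle.dump((c,s),open("w4.pkl","wb"))
a=cv2.resize(c["image"],None,fx=1,fy=1);b=cv2.resize(s["image"][100:210,260:420],None,fx=2.3,fy=3.49)[:384]
b=cv2.resize(s["image"][110:190,270:360],(288,256),interpolation=2)
e=cv2.resize(d["image"][110:190,270:360],(288,256),interpolation=2)
im=np.zeros((512,800,3),np.uint8);im[:384,:512]=a;im[:256,512:]=b;im[256:,512:]=e
cv2.imwrite("pics/w4.png",im[:,:,::-1])
q=ctrl.get_state();print(q["ee_pos"],q["wrist_force"],q["wrist_torque"],q["finger_gap"])
```

```text
[0.58377655 0.06880016 0.19636194] [ 0.76808086  0.6076145  -5.93979624] [ 0.16182555 -0.46201763 -0.07686905] 0.01262422257542352
```

View pics/w4.png

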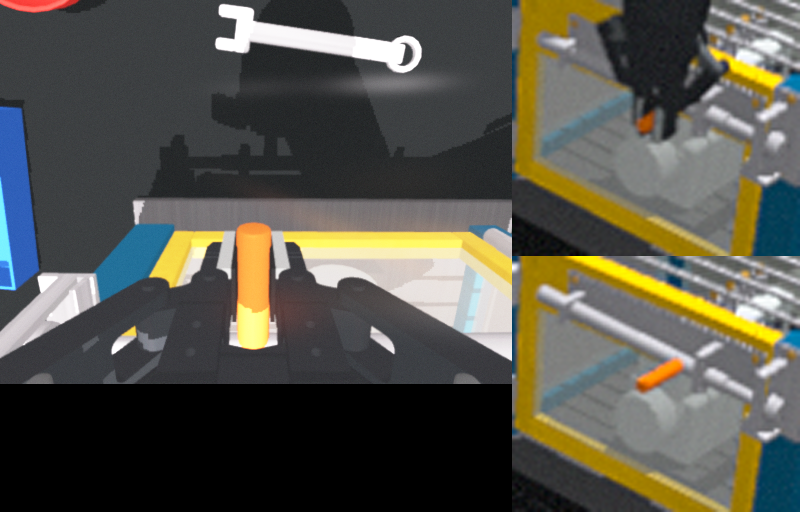

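The peg (255,285) is held between the fingers and lifted about 6 mm, with a plausible load of 6 N. Next I draw it a little and check the force.

play_rows(
  hand=[5, 5, 5, 5, 5, 5, 5],
  slide=[
    [-2, 0, 0],
    [-4, 0, 0],
    [-6, 0, 0],
    [-8, 0, 0],
    [-10, 0, 0],
    [-12, 0, 0],
    [-14, 0, 0],
  ],
  rot=[
    [0, 0, 0],
    [0, 0, 0],
    [0, 0, 0],
    [0, 0, 0],
    [0, 0, 0],
    [0, 0, 0],
    [0, 0, 0],
  ],
)

```text
clock: 11.55
ee_pos: [0.5697, 0.0687, 0.1968]
ee_rot: [0.71, -0.704, -0.0, 0.0]
wrist_force: [1.9, 0.6, -6.3]
finger_gap: 0.0127
grip_force: 38.9
```

play_rows(
  hand=[5, 5, 5, 5, 5, 5, 5, 5, 5, 5, 5],
  slide=[
    [-3, 0, 0],
    [-6, 0, 0],
    [-9, 0, 0],
    [-12, 0, 0],
    [-15, 0, 0],
    [-18, 0, 0],
    [-21, 0, 0],
    [-23, 0, 0],
    [-25, 0, 0],
    [-26, 0, 0],
    [-26, 0, 0],
  ],
  rot=[
    [0, 0, 0],
    [0, 0, 0],
    [0, 0, 0],
    [0, 0, 0],
    [0, 0, 0],
    [0, 0, 0],
    [0, 0, 0],
    [0, 0, 0],
    [0, 0, 0],
    [0, 0, 0],
    [0, 0, 0],
  ],
)

```text
clock: 12.65
ee_pos: [0.5437, 0.0688, 0.1967]
ee_rot: [0.71, -0.704, -0.0, 0.0]
wrist_force: [-0.8, 0.7, -5.6]
finger_gap: 0.0128
grip_force: 39.0
```

play_rows(
  hand=[5, 5, 5, 5, 5, 5, 5],
  slide=[
    [-0.6, -2.1, 0],
    [-1.3, -4.2, 0],
    [-2, -6.3, 0],
    [-2.7, -8.3, 0],
    [-4.2, -12.4, 0],
    [-5.7, -16.5, 0],
    [-5.7, -16.5, 0],
  ],
  rot=[
    [0, 0, -0.65],
    [0, 0, -1.3],
    [0, 0, -1.9],
    [0, 0, -2.58],
    [0, 0, -3.87],
    [0, 0, -5.16],
    [0, 0, -5.16],
  ],
)

```text
clock: 13.35
ee_pos: [0.538, 0.0518, 0.1967]
ee_rot: [-0.677, 0.736, 0.0, -0.0]
wrist_force: [-2.1, 3.4, -5.3]
finger_gap: 0.0125
grip_force: 39.1
```

Run:
```python
from rig import ctrl,camera
import cv2,pickle
from h import *
t=camera("top");s=camera("scene")
im=np.zeros((560,800,3),np.uint8);im[:560,:400]=cv2.resize(t["image"][115:255,130:230],(400,560),interpolation=2)
im[:400,400:]=cv2.resize(s["image"][90:190,260:360],(400,400),interpolation=2)
cv2.imwrite("pics/w5.png",im[:,:,::-1])
q=ctrl.get_state();print(q["ee_pos"],q["wrist_force"],q["wrist_torque"],q["finger_gap"])
```

```text
[0.53823562 0.05227861 0.1967198 ] [-0.52337526  4.11295576 -6.32257864] [ 1.41442554  0.04193947 -0.09194028] 0.012153325151220189
```

View pics/w5.png

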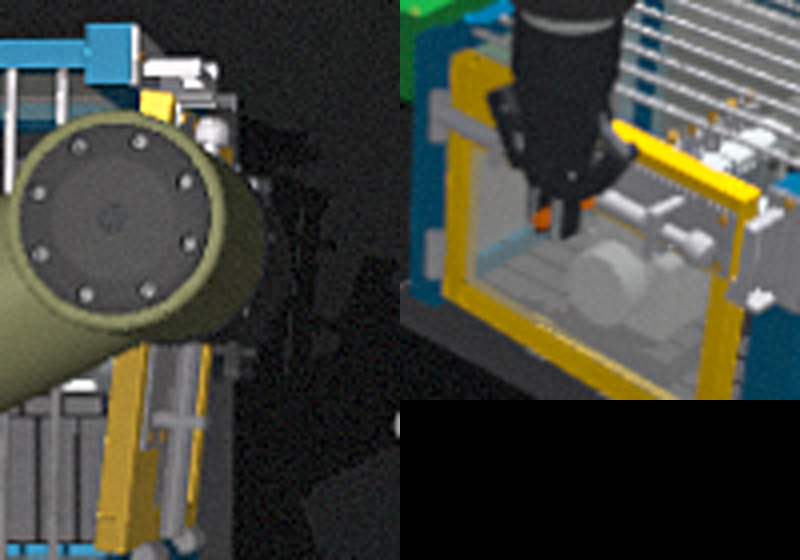

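The gate has swung ajar: its top bar is tilted in the top view and the nose (700,242) is clear of the keeper. Spring load is about 4 N, so I continue.

play_rows(
  hand=[5, 5, 5, 5, 5, 5, 5, 5, 5, 5],
  slide=[
    [-1.6, -4, 0],
    [-3.4, -8, 0],
    [-5.2, -12, 0],
    [-7.2, -15.9, 0],
    [-9.2, -19.7, 0],
    [-11.3, -23.5, 0],
    [-13.4, -27.3, 0],
    [-15.7, -31, 0],
    [-15.7, -31, 0],
    [-15.7, -31, 0],
  ],
  rot=[
    [0, 0, -1.29],
    [0, 0, -2.58],
    [0, 0, -3.87],
    [0, 0, -5.16],
    [0, 0, -6.45],
    [0, 0, -7.74],
    [0, 0, -9.02],
    [0, 0, -10.3],
    [0, 0, -10.3],
    [0, 0, -10.3],
  ],
)

```text
clock: 14.45
ee_pos: [0.5228, 0.0215, 0.1969]
ee_rot: [-0.609, 0.793, 0.0, 0.0]
wrist_force: [-0.9, 5.5, -7.1]
finger_gap: 0.0126
grip_force: 39.2
```

Run:
```python
from rig import ctrl,camera
import cv2,pickle
from h import *
t=camera("top");s=camera("scene");w=camera("wrist")
im=np.zeros((600,800,3),np.uint8);im[:560,:400]=cv2.resize(t["image"][115:255,130:230],(400,560),interpolation=2)
im[:300,400:]=cv2.resize(s["image"][90:190,250:383],(400,300),interpolation=2);im[300:,400:]=cv2.resize(w["image"],(400,300))
cv2.imwrite("pics/w6.png",im[:,:,::-1])
m=mask(t,"yellow",(145,120,190,265));m[m>0]=1
for r in (136,138,140,142,206,212,220,230,240):
    xs=np.nonzero(m[r])[0]
    if len(xs): print(r,xs.min(),xs.max(),onz(t,(xs.min(),r),.255).round(4))
q=ctrl.get_state();print(q["clock"],q["ee_pos"],q["wrist_force"],q["wrist_torque"],q["finger_gap"],q["grip_force"])
```

```text
140 185 186 [0.6541 0.0723 0.255 ]
142 186 189 [0.6489 0.0696 0.255 ]
240 165 165 [0.3977 0.1192 0.255 ]
14.6 [0.52284443 0.02156782 0.19687332] [-0.26353862  5.2423087  -6.59488447] [ 1.62696942 -0.30161429 -0.10433664] 0.012656097735655271 39.18155908584595
```

View pics/w6.png

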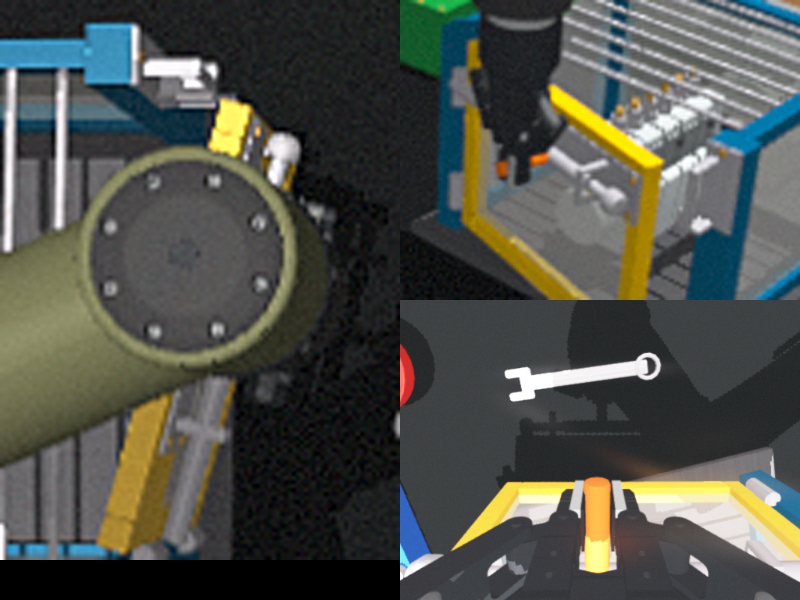

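The gate stands at about 0.27 rad: its inner edge runs from (98,548) to (210,150) in the top crop. The peg is still held, the bolt is drawn and the spanner and bowl are undisturbed. I let it settle and hand in.

play_rows(
  hand=[5, 5, 5, 5, 5],
  slide=[
    [0, 0, 0],
    [0, 0, 0],
    [0, 0, 0],
    [0, 0, 0],
    [0, 0, 0],
  ],
  rot=[
    [0, 0, 0],
    [0, 0, 0],
    [0, 0, 0],
    [0, 0, 0],
    [0, 0, 0],
  ],
)

```text
clock: 15.1
ee_pos: [0.5229, 0.0216, 0.1969]
ee_rot: [-0.609, 0.793, -0.0, 0.0]
wrist_force: [0.0, 4.9, -6.4]
finger_gap: 0.0127
grip_force: 39.2
```

```bash
python3 -c "
from rig import job_done
print(job_done())"
```

```text
the job is handed in; nothing more can be done
None
```

I turned the isolator to off, lifted and drew the bolt about 40 mm clear, and handed in at 15 s with the gripper holding the gate steady at about 0.27 rad (80 mm); the bowl, spray can and spanner were not touched.

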